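Put the microscope objectives away in order of length

ROBOT

A 7-joint arm with a two-finger parallel gripper is mounted at the origin on the work surface. World frame = base frame: x ahead of the robot, y to its left, z up, the work surface at z = 0. Lengths are in m, angles in rad, forces in N, time in s.
With the tool pointing down it reaches from about 0.35 to 0.9 m from the base axis. Payload 8.1 kg.
Tool frame: the origin (TCP) lies at the very end of the fingers, on their centre line; the grasp point (between the pads) lies 19 mm behind it; z points along the fingers, y is the line along which they close (so a half turn about z gives the same grasp; the last joint's range is limited). The gripper opens to 85 mm and grips with 20 to 120 N. Pads are 22 mm wide; open, the fingers measure 114 mm over their backs; the gripper's body (76 mm by 85 mm) begins 54 mm behind the grasp point. The pads swing forward as they close: fully open they stand 13 mm farther back than shut.
Start: joints at [-1.304, 0.434, 0.025, 1.573, -0.012, 1.134, -0.075], TCP at [0.226, 0.583, 0.196] pointing down, gripper open.
Joint ranges: [-2.62, 2.62], [-0.44, 2.09], [-1.27, 1.32], [0.08, 2.57], [-1.32, 4.46], [0.12, 2], [-2.74, 2.74]. Speed limits (rad/s): [2.22, 2.22, 3.01, 3.01, 3.14, 3.14, 3.14].

INTERFACE

Orientations are given as a unit quaternion [x, y, z, w].
In Python, from plant import ctrl gives the robot as it stands.
- The arm moves only by the tool carry_out, never from a script. Its argument "commands" is a list that holds one entry, the list of rows, each a list of 5 numbers: the shift along the tool's x, y, z in m, then the turn about the tool's z in degrees, then the closure, from 0 (fully open) to 1 (shut). In form: [[[dx, dy, dz, roll, hand], ...]]. A call has 1 to 20 rows; each row shifts and turns the commanded pose from where the row before left it, along the tool's axes as they then stand; what a row does not reach is not made up. A row lasts 1/8 s, in which the tool goes at most 62.5 mm and 10.7 degrees, less where a joint would pass 70% of its speed; a pose out of reach is approached as far as the arm can. A call with a gripper value outside its range is refused whole. The fingers move at their own pace and stop on an object; "squeeze" is the grip in N (left out, the last holds). Time passes only in rows, so rows that do not move let the fingers close. It gives the time, the measured TCP pose, the force, the opening and the grip force at its end, in the units of the state.
- ctrl.get_state(): the state, without advancing time (a new reading comes with each control period).
- ctrl.capture(name): name is "scene" or "side" or "wrist"; returns a dict with "color" (400x640x3 uint8, red, green, blue), "fx", "fy", "cx", "cy" (pixels), "pose" (4x4, takes a point from camera to world coordinates). Camera axes: x right, y up, looking along -z (the intrinsics and any distortion apply to the point x, -y, -z); pixel columns grow to the right and rows downward; lengths in m; the calibration is good to about 2 mm. A picture is of the moment at which its call begins. There is no depth.
- ctrl.hand_in(): hands the job in; it is judged then, once.
The state is a dict: "time_s": time; "q": joint angles; "joint_vel": joint speeds; "tau": joint torques, N m; "eef_pos": TCP position; "ee_rot": TCP orientation; "contact_force": force on the tool from outside, world axes, zero at the start; "torque": the same for the moment, N m; "finger_gap": finger opening in m; "grasp_force": force on a finger pad.
Only numpy, scipy, OpenCV 4.12 (cv2) and the standard library are available. Lean on these libraries where they do the work, as an engineer would, in place of code of your own. Each camera call takes 0.05 s, during which the arm holds its last target. There are 200 camera calls.

TASK

Put the four microscope objectives away in the wooden tray, one to a pocket, each standing upright with its nose up, in order of length: the shortest in the pocket next to the solid grip block, the longest in the pocket at the other end. Leave the eyepiece, the plain adapter tube and the oil bottle standing where they are, and do not let any of these pieces fall over on the way.

Things in the scene. Friction and masses are not known exactly. Their poses are not given: they have to be found in the camera images.
- tray: Fixed wood tray, any yaw, left or right of the loose things. Four pockets in a row along its y axis, centres at x = 0, y = -87, -29, 29, 87 mm, each 54 x 54 mm inside; floor 4 mm and wall tops 12 mm above the bench, walls 4 mm thick. Solid grip block 62 x 22 mm, 25 mm tall, at the -y end, by pocket y = -87. Origin on the bench under mid-row. A closed slide box, 35 mm tall, lies on the other side.
- objective_33: Microscope objective, the shortest of four, 33 mm tall, steel with a black knurled band. Stands on its flat thread end, nose up; origin at the centre of its underside, z up. Round barrel 30 mm in diameter from 5 to 26 mm above the underside (foot 28 mm in diameter), with a blunt nose 25 mm wide above a shoulder at 27 mm. 60 to 230 g.
- objective_46: Microscope objective, the second shortest of four, 46 mm tall, steel with a black knurled band. Stands on its flat thread end, nose up; origin at the centre of its underside, z up. Round barrel 30 mm in diameter from 5 to 30 mm above the underside (foot 28 mm in diameter), with a nose tapering to 17 mm wide above 30 mm. 60 to 230 g.
- objective_59: Microscope objective, the second longest of four, 59 mm tall, steel with a black knurled band. Stands on its flat thread end, nose up; origin at the centre of its underside, z up. Round barrel 30 mm in diameter from 5 to 33 mm above the underside (foot 28 mm in diameter), with a stepped nose 25 mm wide above 35 mm, ending in a cone 10 mm wide at the tip. 60 to 230 g.
- objective_72: Microscope objective, the longest of four, 72 mm tall, steel with a black knurled band. Stands on its flat thread end, nose up; origin at the centre of its underside, z up. Round barrel 30 mm in diameter from 5 to 36 mm above the underside (foot 28 mm in diameter), with a long stepped nose 25 mm wide above 38 mm, ending in a slender cone 9 mm wide at the tip. 60 to 230 g.
- eyepiece: Look-alike to leave: a microscope eyepiece, 46 mm tall, standing; steel barrel 24 mm in diameter below 24 mm, wider black head 34 mm in diameter above. Origin at the centre of its underside, z up.
- adapter_tube: Look-alike to leave: a plain straight steel adapter tube, 42 mm tall, 30 mm outside and 21 mm inside diameter, open at the top, no nose. Origin at the centre of its underside, z up.
- oil_bottle: Small amber bottle of immersion oil with a black cap, 24 mm in diameter, 56 mm tall, standing among the loose things; to be left. Origin at the centre of its underside, z up.
Not all that is in view belongs to the job. What is shaped like the objective_46 but purple is not meant.

How it is judged:
By the outcome, as a careful person would: the job done as asked, in the order asked, and still so for the second after the job is handed in, with the robot touching nothing.
It also fails if it takes over 96 s, if anything falls off the work surface, if the arm or the gripper's body presses on something with over 40 N, if the wrist force passes 120 N, or if a joint passes its speed limit or range.

## Working session

There is one attempt and no reset: what is moved stays moved. The work goes in short steps, Python scripts to look and compute and a tool call to move; the robot and the scene stay as the last step left them, time stands still between calls to the robot, and variables do not carry over. Pictures are saved under pics/ and viewed, at most 17 in all, crops included, and the job is handed in when it is done.

Besides the shell and the picture viewer there is one more tool, called after "Emit:" as name([rows], argument=value, ...), one row to a line, values as JSON. carry_out: Moves the arm, as the interface text tells. Its arguments: {"type":"object","properties":{"commands":{"type":"array","items":{"type":"array","items":{"type":"array","items":{"type":"number"}}}},"squeeze":{"type":"number"}},"required":["commands"]}

```bash
mkdir -p pics; python3 - <<'E'
from plant import ctrl
import cv2
s=ctrl.get_state(); print({k:s[k] for k in('time_s','eef_pos','ee_rot','finger_gap')})
for n in('scene','side'):
    c=ctrl.capture(n); cv2.imwrite(f'pics/{n}0.png',c['color'][:,:,::-1]); print(n,c['fx'],c['fy'],c['cx'],c['cy'],c['pose'],[k for k in c])
E
```

```text
{'time_s': 0.0, 'eef_pos': array([0.22570249, 0.58221169, 0.19471728]), 'ee_rot': array([ 1.83881693e-01,  9.82948064e-01, -7.84873820e-04, -1.00950055e-04]), 'finger_gap': 0.08554109728556557}
scene 422.6755922845525 422.6755922845525 321.6891804649631 196.24209573405793 [[ 0.19821656 -0.86043649  0.46942438  1.02043455]
 [ 0.98014233  0.17127296 -0.0999329  -0.1208868 ]
 [ 0.00558621  0.47991106  0.87729936  0.87998104]
 [ 0.          0.          0.          1.        ]] ['color', 'fx', 'fy', 'cx', 'cy', 'pose']
side 363.34599664869035 363.34599664869035 321.65427805832803 197.28910882387208 [[-9.95614220e-01  4.99473182e-02 -7.91049309e-02  4.92779722e-01]
 [-9.35533911e-02 -5.34220689e-01  8.40152378e-01  6.67226182e-01]
 [-2.96132539e-04  8.43868189e-01  5.36550456e-01  4.62550229e-01]
 [ 0.00000000e+00  0.00000000e+00  0.00000000e+00  1.00000000e+00]] ['color', 'fx', 'fy', 'cx', 'cy', 'pose']
```

View pics/scene0.png

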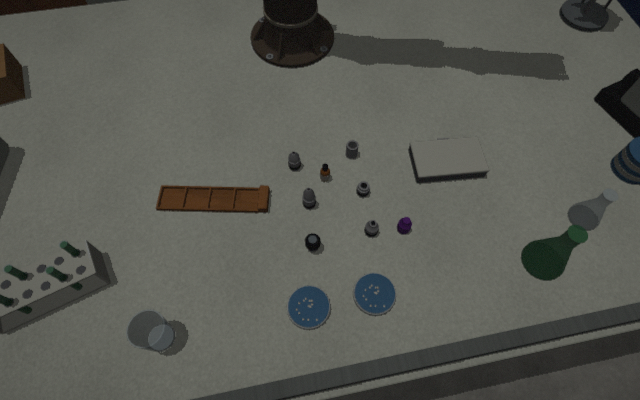

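View pics/side0.png

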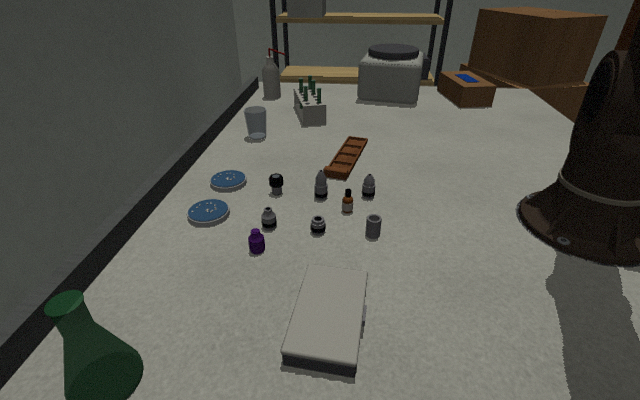

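```bash
cat > h.py <<'E'
import numpy as np,cv2
from plant import ctrl
from scipy.spatial.transform import Rotation as R
def ray(c,u,v):
    P=c['pose']; d=P[:3,:3]@np.array([(u-c['cx'])/c['fx'],-(v-c['cy'])/c['fy'],-1]); return P[:3,3],d
def at(c,u,v,z):
    o,d=ray(c,u,v); return (o+d*(z-o[2])/d[2])[:2]
def proj(c,p):
    q=c['pose'][:3,:3].T@(np.array(p)-c['pose'][:3,3]); return np.array([c['cx']+c['fx']*q[0]/-q[2],c['cy']-c['fy']*q[1]/-q[2]])
def zoom(c,x0,y0,x1,y1,name,k):
    cv2.imwrite('pics/'+name,cv2.convertScaleAbs(cv2.resize(c['color'][y0:y1,x0:x1,::-1],None,fx=k,fy=k,interpolation=cv2.INTER_CUBIC),alpha=1.6))
E
python3 - <<'E'
from h import *
c=ctrl.capture('scene'); zoom(c,150,130,420,260,'sz.png',2.96)
d=ctrl.capture('side'); zoom(d,220,120,420,270,'dz.png',4)
print(proj(c,[.226,.583,.196]))
for n,(u,v) in dict(o33=(363,194),o46=(372,235),tallA=(294,169),tallB=(309,207),tube=(352,157),oil=(325,178),eye=(313,249),purp=(405,232)).items(): print(n,at(c,u,v,0))
print([at(c,u,v,.012) for u,v in((158,186),(157,209),(268,187),(268,210))])
E
```

```text
[535.84503449   3.45697425]
o33 [0.56281662 0.07704888]
o46 [0.66970819 0.07113435]
tallA [ 0.46144956 -0.07228738]
tallB [ 0.57190374 -0.05545932]
tube [0.45471434 0.07588768]
oil [ 0.50160896 -0.00273771]
eye [ 0.67672824 -0.06605397]
purp [0.67723055 0.14655656]
[array([ 0.45330105, -0.39642925]), array([ 0.51488142, -0.39967652]), array([ 0.50674262, -0.1417199 ]), array([ 0.56723123, -0.15016347])]
```

View pics/sz.png

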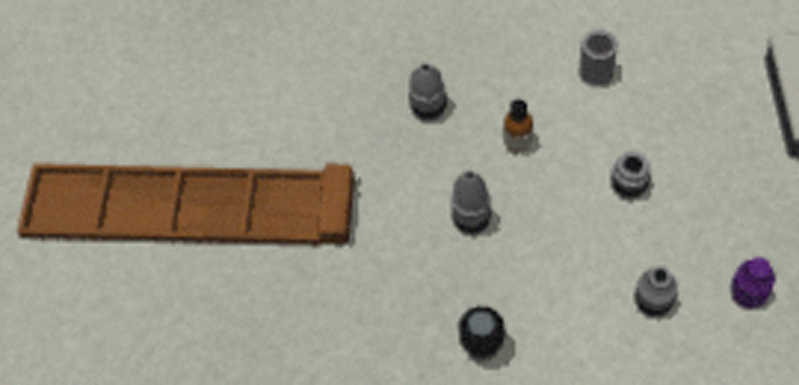

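View pics/dz.png

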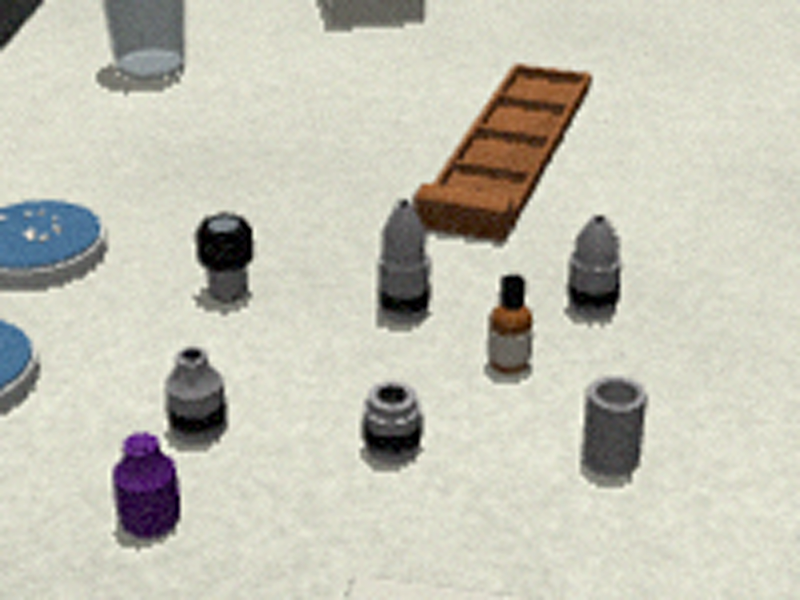

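```bash
python3 - <<'E'
from h import *
c=ctrl.capture('scene');d=ctrl.capture('side');w=ctrl.capture('wrist')
S=lambda u,v,z:at(c,150+u/2.96,130+v/2.96,z)
D=lambda u,v,z:at(d,220+u/4,120+v/4,z)
for n,a,b,z in(('o72',(470,176),(405,204),.072),('o59',(425,68),(599,218),.059),('o46',(659,273),(190,355),.046),('o33',(632,161),(391,393),.033),('oil',(519,104),(513,281),.055),('tube',(598,40),(616,391),.042),('eye',(482,324),(226,222),.046)):
    print(n,S(*a,z).round(4),D(*b,z).round(4))
for z,a in((.012,[(107,169),(180,170),(250,172),(33,165),(20,236)]),(.025,[(327,165),(352,165),(348,243),(320,243)])):
  for p in a: print(p,S(*p,z).round(4))
for z,a in((.012,[(518,66),(591,74)]),(.025,[(415,184),(438,182),(520,204)])):
  for p in a: print('side',p,D(*p,z).round(4))
print(R.from_matrix(w['pose'][:3,:3]).as_matrix().round(3),w['pose'][:3,3],w['fx'],w['cx'],w['cy'],R.from_quat(ctrl.get_state()['ee_rot']).as_matrix().round(3))
E
```

```text
o72 [ 0.5659 -0.0533] [ 0.5616 -0.0545]
o59 [ 0.455  -0.0691] [ 0.4514 -0.0721]
o46 [0.6591 0.0701] [0.6599 0.0685]
o33 [0.5555 0.077 ] [0.5566 0.0739]
oil [ 0.5001 -0.0023] [ 0.4984 -0.0044]
tube [0.4435 0.0757] [0.4444 0.0743]
eye [ 0.6733 -0.0652] [ 0.6692 -0.0705]
(107, 169) [ 0.4693 -0.3314]
(180, 170) [ 0.4816 -0.2744]
(250, 172) [ 0.4943 -0.2198]
(33, 165) [ 0.454  -0.3891]
(20, 236) [ 0.5167 -0.4003]
(327, 165) [ 0.5077 -0.1582]
(352, 165) [ 0.5115 -0.1388]
(348, 243) [ 0.5791 -0.1514]
(320, 243) [ 0.5749 -0.1723]
side (518, 66) [ 0.5055 -0.4001]
side (591, 74) [ 0.4487 -0.3897]
side (415, 184) [ 0.566  -0.1691]
side (438, 182) [ 0.5514 -0.1733]
side (520, 204) [ 0.4974 -0.1481]
[[ 0.362 -0.89  -0.276]
 [ 0.932  0.345  0.108]
 [-0.001 -0.297  0.955]] [0.15545834 0.60950188 0.37439492] 295.1974097548311 316.59713103543334 199.73830079870206 [[-0.932  0.361 -0.   ]
 [ 0.361  0.932 -0.   ]
 [-0.    -0.    -1.   ]]
```

Emit:
carry_out([
  [[0,0,0,10.2,0],[0,0,0,10.2,0],[0,0,0,10.2,0],[0,0,0,10.2,0],[0,0,0,10.2,0],[0,0,0,10.2,0],[0,0,0,10.2,0],[0,0,0,9.9,0],[-0.035,0.036,0,0,0],[-0.035,0.036,0,0,0],[-0.035,0.036,0,0,0],[-0.035,0.036,0,0,0],[-0.035,0.036,0,0,0],[-0.035,0.036,0,0,0],[-0.035,0.036,0,0,0],[-0.035,0.036,0,0,0],[-0.035,0.036,0,0,0],[-0.035,0.036,0,0,0],[-0.035,0.036,0,0,0],[-0.038,0.036,0,0,0]],
], squeeze=40)

```text
time_s: 2.85
eef_pos: [0.557, 0.0753, 0.1956]
ee_rot: [0.78, 0.626, 0.0, -0.0]
contact_force: [0.8, 0.4, 0.0]
finger_gap: 0.0854
grasp_force: 0.0
```

```bash
cat >> h.py <<'E'
def tool():
    s=ctrl.get_state(); M=R.from_quat(s['ee_rot']).as_matrix(); return s,M
def go(*targets):
    s,M=tool(); p=s['eef_pos']; print('t',s['time_s'],'p',p.round(4),'yaw_y',np.degrees(np.arctan2(M[1,1],M[0,1])).round(2),'gap',s['finger_gap'])
    for t in targets: print(t,'tool shift mm',(M.T@(np.array(t)-p)*1000).round(1))
E
python3 - <<'E'
from h import *
go((.556,.0755,.01)); c=ctrl.capture('wrist'); cv2.imwrite('pics/w1.png',cv2.convertScaleAbs(c['color'][:,:,::-1],alpha=1.5)); np.savez('w1',**c)
E
```

```text
t 2.85 p [0.557  0.0753 0.1956] yaw_y -12.44 gap 0.08542413361964799
(0.556, 0.0755, 0.01) tool shift mm [ -0.2  -1.1 185.6]
```

View pics/w1.png

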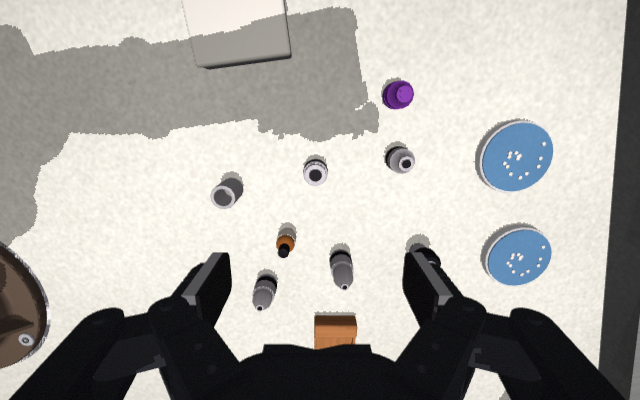

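```bash
python3 - <<'E'
from h import *
c=np.load('w1.npz')
for n,u,v,z in(('33',315.5,175.5,.033),('46',406,162.5,.046),('72',344.5,287,.072),('59',260,308,.059),('blockc',316,313,.025),('blockc2',355,312,.025)): print(n,at(c,u,v,z).round(4))
E
```

```text
33 [0.5558 0.0746]
46 [0.6589 0.07  ]
72 [ 0.5621 -0.0559]
59 [ 0.4515 -0.0716]
blockc [ 0.5131 -0.1204]
blockc2 [ 0.5671 -0.1307]
```

Emit:
carry_out([
  [[0,-0.001,0.05,0,0],[0,0,0.05,0,0],[0,0,0.05,0,0],[0,0,0.025,0,0.3],[0,0,0.0125,0,0.4],[0,0,0,0,1],[0,0,0,0,1],[0,0,0,0,1],[0,0,0,0,1],[0,0,0,0,1]],
])

```text
time_s: 4.15
eef_pos: [0.5554, 0.0766, 0.0083]
ee_rot: [0.78, 0.626, 0.0, 0.0]
contact_force: [0.1, -0.9, 0.8]
finger_gap: -0.0
grasp_force: 0.0
```

```bash
python3 - <<'E'
from h import *
c=ctrl.capture('wrist'); w=c['color'];d=ctrl.capture('side')
a=cv2.resize(w[100:400,120:520,::-1],(800,600))
b=cv2.resize(d['color'][150:250,220:420,::-1],(800,400))
cv2.imwrite('pics/w2.png',cv2.resize(cv2.convertScaleAbs(np.vstack([a,b]),alpha=1.5),(480,600)))
E
```

```text
(no output)
```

View pics/w2.png

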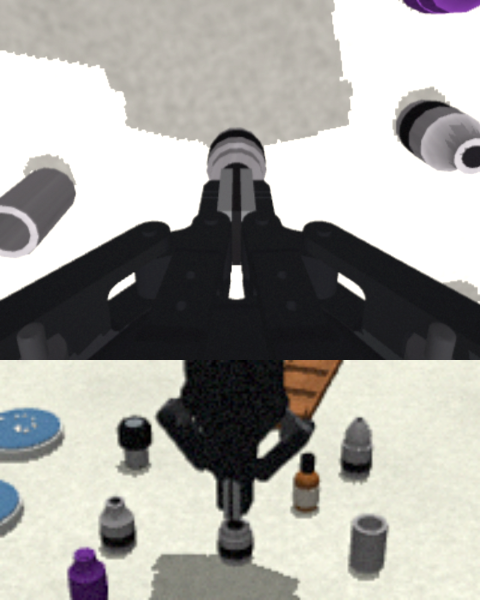

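```bash
python3 - <<'E'
from h import *
w=ctrl.capture('wrist');d=ctrl.capture('side');s,M=tool();p=s['eef_pos']
print(p,s['time_s'])
for dz in(0,.019,.04): print(dz,proj(w,p+[0,0,dz]),proj(d,p+[0,0,dz]))
for y in(.0755,):print('obj top',proj(w,[.556,y,.033]),proj(d,[.556,y,.033]),'foot',proj(w,[.556,y,0]))
print(M.T@(w['pose'][:3,3]-p)); 
a=w['color'][150:300,216:416,::-1];b=d['color'][170:270,268:368,::-1]
cv2.imwrite('pics/w3.png',cv2.convertScaleAbs(np.hstack([cv2.resize(a,(480,360),interpolation=2),cv2.resize(b,(360,360),interpolation=2)])[:, :800],alpha=1.5))
E
```

```text
[0.55519626 0.07652518 0.00802758] 4.35
0 [316.14492816 228.18467695] [318.36451267 228.92561032]
0.019 [316.09595371 240.62624388] [318.31609528 221.43722009]
0.04 [316.02851689 257.75802491] [318.26099417 212.91510229]
obj top [317.82797892 246.39194855] [317.95552662 218.72123771] foot [317.63880562 224.72961972]
[ 0.07531767  0.00034088 -0.17927323]
```

View pics/w3.png

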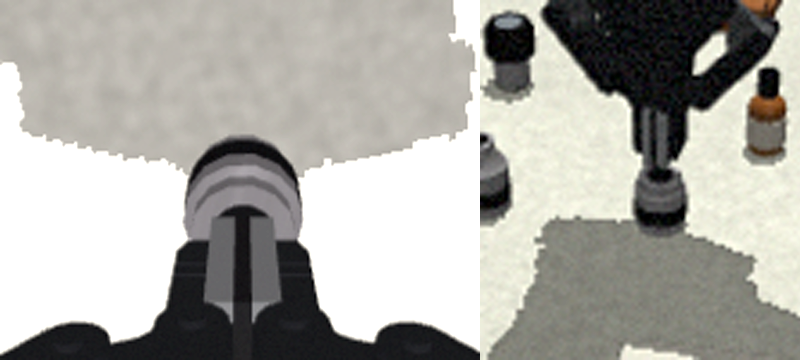

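Emit:
carry_out([
  [[0,0,-0.05,0,1],[0,0,-0.03,0,1]],
])

```text
time_s: 4.6
eef_pos: [0.5557, 0.0763, 0.0896]
ee_rot: [0.78, 0.626, 0.0, 0.0]
contact_force: [0.8, 0.1, -0.8]
finger_gap: -0.0
grasp_force: 0.0
```

```bash
python3 - <<'E'
from h import *
s,M=tool();p=s['eef_pos'];print(p,s['finger_gap'])
ims=[]
for n in('scene','side','wrist'):
    c=ctrl.capture(n);u,v=proj(c,p).round().astype(int)
    I=c['color'][v-50:v+50,u-40:u+40,::-1].copy();print(n,u-40,v-50,proj(c,p),proj(c,p+[0,0,.03]))
    I=cv2.resize(I,(264,330),interpolation=2);I[165,110:154]=(0,0,255);I[143:187,132]=(0,0,255);ims.append(I)
cv2.imwrite('pics/t.png',cv2.convertScaleAbs(np.hstack(ims),alpha=1.6))
E
```

```text
[0.55570855 0.07633108 0.08962919] -3.008079279865669e-05
scene 326 122 [365.61178444 171.57489141] [366.96752294 164.13265582]
side 278 145 [317.89285664 195.1575939 ] [317.79981258 181.68721085]
wrist 274 178 [313.71001622 228.28446493] [313.45601302 248.89687659]
```

View pics/t.png

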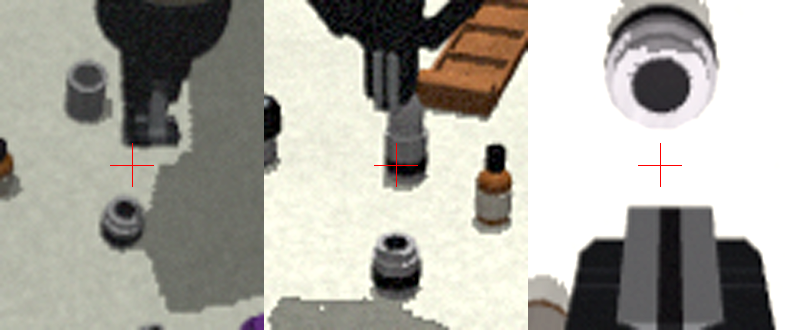

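```bash
python3 - <<'E'
from h import *
from scipy.optimize import least_squares as L
c=ctrl.capture('scene');d=ctrl.capture('side');w=ctrl.capture('wrist');s,M=tool();p=s['eef_pos']
C=(326+150/3.3,122+143/3.3);D=(278+(390-264)/3.3,145+107/3.3)
for k in (0,.011):   # visible rim: scene sees centre, side sees near edge (+tool x)
    W=(274+(670-528)/3.3,178+207/3.3)
    f=lambda x:np.r_[proj(c,x)-C,proj(d,x+M[:,0]*k)-D,proj(w,x+M[:,0]*k)-W]
    r=L(f,p); print(k,(M.T@(r.x-p)*1000).round(1),r.fun.round(1))
E
```

```text
0 [  9.9   1.1 -41. ] [ 0.6 -3.3 -0.   2.9  0.8  0.6]
0.011 [  1.9   1.1 -46. ] [-3.  -4.7 -0.6  1.3  0.9 -0.6]
```

Emit:
carry_out([
  [[-0.029,0.034,0,0,1],[-0.029,0.034,0,0,1],[0,0,0.05,0,1],[0,0,0.02,0,1],[0,0,0.01,0,1],[0,0,0,0,1]],
])

```text
time_s: 5.65
eef_pos: [0.6084, 0.0052, 0.0072]
ee_rot: [0.78, 0.626, -0.001, -0.0]
contact_force: [0.1, -0.6, 1.1]
finger_gap: 0.0001
grasp_force: 0.0
```

```bash
python3 - <<'E'
from h import *
s,M=tool();p=s['eef_pos'];print(p,s['finger_gap'],s['contact_force'])
ims=[]
for n in('scene','side'):
    c=ctrl.capture(n);u,v=proj(c,p).round().astype(int)
    I=c['color'][v-40:v+30,u-40:u+40,::-1].copy();print(n,u-40,v-40)
    I=cv2.resize(I,(400,350),interpolation=2);I[200,180:220]=(0,0,255);I[180:220,200]=(0,0,255);ims.append(I)
cv2.imwrite('pics/t2.png',cv2.convertScaleAbs(np.hstack(ims),alpha=1.6))
E
```

```text
[0.60842823 0.00515669 0.00718606] 5.255784981677224e-05 [ 0.12265469 -0.60697541  1.11109164]
scene 298 175
side 258 168
```

View pics/t2.png

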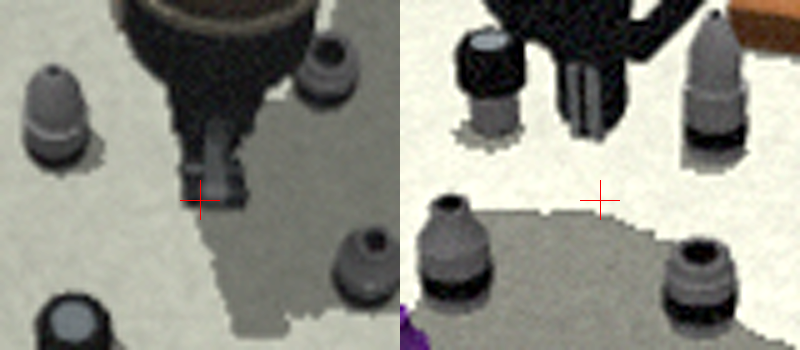

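Emit:
carry_out([
  [[0,0,0.005,0,1],[0,0,0.005,0,1],[0,0,0,0,1]],
])

```text
time_s: 6.12
eef_pos: [0.6088, 0.0053, -0.0023]
ee_rot: [0.78, 0.626, -0.0, -0.0]
contact_force: [0.1, 0.3, -0.8]
finger_gap: 0.0001
grasp_force: 0.0
```

Emit:
carry_out([
  [[0,0,0.005,0,1],[0,0,0.005,0,1],[0,0,0,0,1]],
])

```text
time_s: 6.5
eef_pos: [0.6086, 0.0052, -0.0126]
ee_rot: [0.78, 0.626, -0.0, -0.0]
contact_force: [0.4, 0.3, -0.6]
finger_gap: 0.0001
grasp_force: 0.0
```

Emit:
carry_out([
  [[0,0,0.003,0,1],[0,0,0.003,0,1],[0,0,0,0,1]],
])

```text
time_s: 6.88
eef_pos: [0.6089, 0.0052, -0.0182]
ee_rot: [0.78, 0.626, -0.0, -0.0]
contact_force: [0.1, 1.6, -0.0]
finger_gap: 0.0001
grasp_force: 0.0
```

Emit:
carry_out([
  [[0,0,0.003,0,1],[0,0,0.003,0,1],[0,0,0,0,1]],
])

```text
time_s: 7.25
eef_pos: [0.6088, 0.0052, -0.0243]
ee_rot: [0.78, 0.626, -0.0, -0.0]
contact_force: [-0.4, 0.7, 0.0]
finger_gap: 0.0001
grasp_force: 0.0
```

Emit:
carry_out([
  [[0,0,0.002,0,1],[0,0,0.002,0,1],[0,0,0,0,1]],
])

```text
time_s: 7.62
eef_pos: [0.6089, 0.0052, -0.0282]
ee_rot: [0.78, 0.626, -0.0, -0.0]
contact_force: [-0.7, -0.4, 1.3]
finger_gap: -0.0002
grasp_force: 0.0
```

Emit:
carry_out([
  [[0,0,0.002,0,1],[0,0,0.002,0,1],[0,0,0,0,1]],
])

```text
time_s: 8.0
eef_pos: [0.6089, 0.0052, -0.0322]
ee_rot: [0.78, 0.626, -0.0, -0.0]
contact_force: [-0.4, 0.1, 0.2]
finger_gap: -0.0001
grasp_force: 0.0
```

Emit:
carry_out([
  [[0,0,0.002,0,1],[0,0,0,0,1]],
])

```text
time_s: 8.25
eef_pos: [0.609, 0.0052, -0.0342]
ee_rot: [0.78, 0.626, -0.0, -0.0]
contact_force: [-0.4, 0.1, -0.2]
finger_gap: 0.0003
grasp_force: 0.0
```

Emit:
carry_out([
  [[0,0,0.002,0,1],[0,0,0,0,1]],
])

```text
time_s: 8.5
eef_pos: [0.6092, 0.0052, -0.0356]
ee_rot: [0.78, 0.626, 0.0, 0.0]
contact_force: [-2.2, -0.2, 5.0]
finger_gap: 0.0
grasp_force: 2.5
```

Emit:
carry_out([
  [[0,0,0.002,0,1],[0,0,0,0,1]],
])

```text
time_s: 8.75
eef_pos: [0.6093, 0.0052, -0.0357]
ee_rot: [0.78, 0.626, 0.001, -0.0]
contact_force: [-8.6, 1.2, 28.1]
finger_gap: -0.0003
grasp_force: 14.0
```

Emit:
carry_out([
  [[0,0,-0.05,0,0],[0,0,-0.05,0,0],[0.028,-0.034,0,0,0],[0.028,-0.034,0,0,0],[0,0,0.03,0,0],[0,0,0.02,0,0],[0,0,0,0,0]],
])

```text
time_s: 9.62
eef_pos: [0.5536, 0.0745, 0.0109]
ee_rot: [0.78, 0.626, -0.001, -0.001]
contact_force: [-0.3, 0.8, 0.0]
finger_gap: 0.0854
grasp_force: 0.0
```

```bash
python3 - <<'E'
from h import *
go((.5557,.0757,-.027))
ims=[]
for n,(u,v,a,b) in dict(wrist=(316,240,120,90),side=(318,200,60,45)).items():
    c=ctrl.capture(n);I=c['color'][v-b:v+b,u-a:u+a,::-1]
    ims.append(cv2.resize(I,(400,300),interpolation=2))
cv2.imwrite('pics/w4.png',cv2.convertScaleAbs(np.hstack(ims),alpha=1.5))
E
```

```text
t 9.625 p [0.5536 0.0745 0.0109] yaw_y -12.49 gap 0.08543376494393763
(0.5557, 0.0757, -0.027) tool shift mm [ 1.7  1.9 37.9]
```

View pics/w4.png

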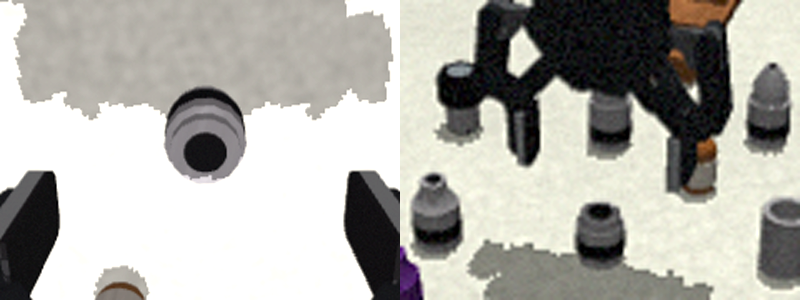

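```bash
python3 - <<'E'
from h import *
s,M=tool();p=s['eef_pos'];w=ctrl.capture('wrist');d=ctrl.capture('side')
for x in(.011,-.011):
  for y in(.0427,-.0427):
    P=p+M@[x,y,-.0485]; a=proj(w,P);b=proj(d,P)
    print(x,y,((a-[196,150])*400/240).round(),((b-[258,155])*400/120+[400,0]).round())
E
```

```text
0.011 0.0427 [346. 160.] [527. 171.]
0.011 -0.0427 [ 54. 160.] [666. 196.]
-0.011 0.0427 [340. 225.] [541. 151.]
-0.011 -0.0427 [ 60. 225.] [676. 176.]
```

Emit:
carry_out([
  [[0.002,0.002,0.02,0,0],[0,0,0.018,0,0],[0,0,0,0,1],[0,0,0,0,1],[0,0,0,0,1],[0,0,0,0,1]],
])

```text
time_s: 10.58
eef_pos: [0.5576, 0.0761, -0.0253]
ee_rot: [0.78, 0.626, 0.0, 0.0]
contact_force: [-1.2, -0.6, 3.6]
finger_gap: 0.028
grasp_force: 39.5
```

Emit:
carry_out([
  [[0,0,-0.01,0,1],[0,0,-0.03,0,1],[0,0,-0.05,0,1],[0,0,-0.02,0,1],[-0.03,0.004,0,0,1],[-0.05,0.006,0,0,1],[-0.05,0.006,0,0,1],[-0.05,0.006,0,0,1],[-0.05,0.006,0,0,1],[-0.03,0.004,0,0,1],[-0.01,0,0,0,1],[0,0,0,0,1]],
])

```text
time_s: 12.08
eef_pos: [0.5299, -0.1941, 0.0842]
ee_rot: [0.78, 0.626, 0.0, -0.0]
contact_force: [-0.4, 0.6, -1.4]
finger_gap: 0.0282
grasp_force: 39.7
```

```bash
python3 - <<'E'
from h import *
go((.529,-.195,-.025))
ims=[]
for n,(u,v,a,b) in dict(wrist=(316,240,160,120),side=(340,180,60,45)).items():
    c=ctrl.capture(n);I=c['color'][v-b:v+b,u-a:u+a,::-1]; np.savez(n+'5',**c)
    ims.append(cv2.resize(I,(400,300),interpolation=2))
cv2.imwrite('pics/w5.png',cv2.convertScaleAbs(np.hstack(ims),alpha=1.5))
E
```

```text
t 12.075 p [ 0.5299 -0.1941  0.0842] yaw_y -12.52 gap 0.028153448513594404
(0.529, -0.195, -0.025) tool shift mm [ -1.2  -0.7 109.2]
```

View pics/w5.png

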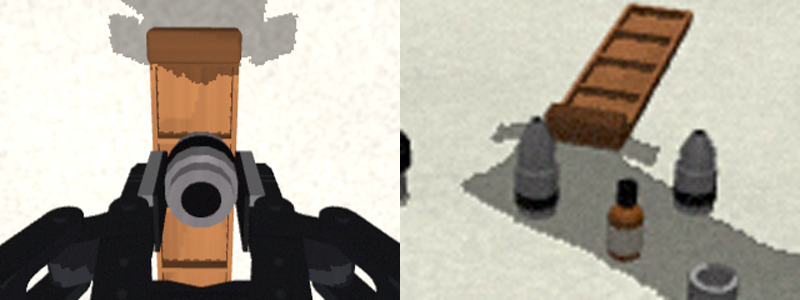

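```bash
python3 - <<'E'
from h import *
c=np.load('wrist5.npz')
A=lambda u,v,z:at(c,156+u/1.25,120+v/1.25,z)
e=np.array([.2164,.9763])
for n,u,v,z,k in(('block inner',196,64,.025,-.118),('div3',195,136,.012,-.058),('div2',196,263,.012,0),('blk outer0',194,29,0,-.140),):
    q=A(u,v,z); print(n,q.round(4),'origin est',(q+e*k).round(4))
print('walls',A(152,100,.012),A(239,100,.012))
E
```

```text
block inner [ 0.5327 -0.1685] origin est [ 0.5071 -0.2837]
div3 [ 0.5193 -0.2234] origin est [ 0.5067 -0.2801]
div2 [ 0.4949 -0.3343] origin est [ 0.4949 -0.3343]
blk outer0 [ 0.5354 -0.1487] origin est [ 0.5051 -0.2854]
walls [ 0.49549158 -0.18971404] [ 0.55610284 -0.20320534]
```

```bash
python3 - <<'E'
from h import *
c=np.load('wrist5.npz');s,M=tool();p=s['eef_pos']
for h in(.025,.03,.0355,.04,.045,.05): print(h,[((proj(c,p+M@[x,-.014,-h])-[156,120])*1.25).round() for x in(.011,0)])
for zb in(.0995,.1095,.1195): print('foot near edge',zb,((proj(c,p*[1,1,0]+[0,0,zb]+M@[.014,0,0])-[156,120])*1.25).round(),'nose',((proj(c,p*[1,1,0]+[0,0,zb+.033])-[156,120])*1.25).round())
E
```

```text
0.025 [array([169., 131.]), array([170., 153.])]
0.03 [array([168., 135.]), array([169., 158.])]
0.0355 [array([167., 140.]), array([168., 164.])]
0.04 [array([166., 144.]), array([167., 169.])]
0.045 [array([165., 150.]), array([166., 174.])]
0.05 [array([164., 155.]), array([165., 181.])]
foot near edge 0.0995 [200. 117.] nose [200. 178.]
foot near edge 0.1095 [200. 125.] nose [200. 192.]
foot near edge 0.1195 [200. 133.] nose [200. 207.]
```

Emit:
carry_out([
  [[-0.004,-0.003,0.04,0,1],[0,0,0.04,0,1],[0,0,0.015,0,1],[0,0,0.006,0,1],[0,0,0.003,0,1],[0,0,0,0,1]],
])

```text
time_s: 12.92
eef_pos: [0.527, -0.1978, -0.0192]
ee_rot: [0.78, 0.626, 0.0, 0.001]
contact_force: [0.7, -0.3, -0.8]
finger_gap: 0.0283
grasp_force: 39.7
```

Emit:
carry_out([
  [[0,0,0.0015,0,1],[0,0,0,0,0.5],[0,0,0,0,0],[0,0,0,0,0],[0,0,-0.03,0,0],[0,0,-0.05,0,0],[0,0,-0.03,0,0],[0.04,0.01,0,0,0],[0.05,0.0125,0,0,0],[0.05,0.0125,0,0,0],[0.05,0.0125,0,0,0],[0.05,0.0125,0,0,0],[0.04,0.01,0,0,0],[0.009,0.0023,0,0,0],[0,0,0,0,0]],
])

```text
time_s: 14.8
eef_pos: [0.6591, 0.0688, 0.0882]
ee_rot: [0.78, 0.626, -0.0, 0.0]
contact_force: [-0.2, -1.5, 0.4]
finger_gap: 0.0853
grasp_force: 0.0
```

```bash
python3 - <<'E'
from h import *
go((.6592,.0697,-.026))
ims=[]
for n,(u,v,a,b) in dict(wrist=(316,220,120,90),scene=(265,210,100,75)).items():
    c=ctrl.capture(n);I=c['color'][v-b:v+b,u-a:u+a,::-1]; np.savez(n+'6',**c)
    ims.append(cv2.resize(I,(400,300),interpolation=2))
cv2.imwrite('pics/w6.png',cv2.convertScaleAbs(np.hstack(ims),alpha=1.5))
E
```

```text
t 14.8 p [0.6591 0.0688 0.0882] yaw_y -12.45 gap 0.08534362983753062
(0.6592, 0.0697, -0.026) tool shift mm [ 9.000e-01 -1.000e-01  1.142e+02]
```

View pics/w6.png

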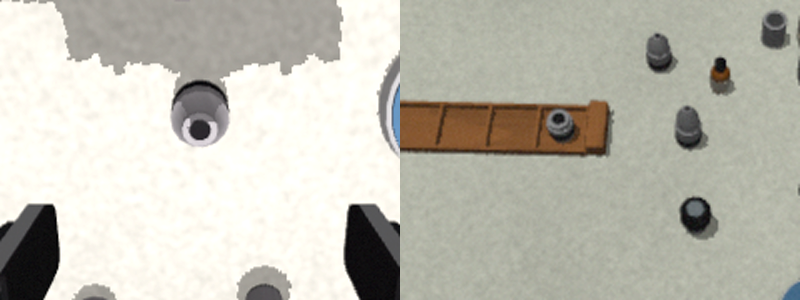

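Emit:
carry_out([
  [[0.001,0,0.05,0,0],[0,0,0.04,0,0],[0,0,0.018,0,0],[0,0,0.006,0,0],[0,0,0,0,1],[0,0,0,0,1],[0,0,0,0,1],[0,0,0,0,1]],
])

```text
time_s: 15.9
eef_pos: [0.6602, 0.07, -0.0243]
ee_rot: [0.78, 0.626, 0.001, 0.0]
contact_force: [-1.6, 0.4, 6.0]
finger_gap: 0.0286
grasp_force: 39.3
```

Emit:
carry_out([
  [[0,0,-0.01,0,1],[0,0,-0.03,0,1],[0,0,-0.05,0,1],[0,0,-0.02,0,1],[-0.03,-0.0062,0,0,1],[-0.05,-0.0104,0,0,1],[-0.05,-0.0104,0,0,1],[-0.05,-0.0104,0,0,1],[-0.05,-0.0104,0,0,1],[-0.05,-0.0104,0,0,1],[-0.04,-0.0084,0,0,1],[-0.02,-0.0042,0,0,1],[-0.0073,-0.0016,0,0,1],[0,0,0,0,1]],
])

```text
time_s: 17.65
eef_pos: [0.5143, -0.2526, 0.0844]
ee_rot: [0.78, 0.626, 0.0, -0.0]
contact_force: [-0.1, 0.1, -1.5]
finger_gap: 0.0284
grasp_force: 39.7
```

Emit:
carry_out([
  [[-0.001,-0.001,0.04,0,1],[0,0,0.04,0,1],[0,0,0.015,0,1],[0,0,0.006,0,1],[0,0,0.004,0,1],[0,0,0,0,1],[0,0,0,0,0.5],[0,0,0,0,0],[0,0,0,0,0],[0,0,-0.03,0,0],[0,0,-0.05,0,0],[0,0,-0.03,0,0],[0.03,-0.018,0,0,0],[0.045,-0.027,0,0,0],[0.045,-0.027,0,0,0],[0.03,-0.018,0,0,0],[0.0144,-0.0097,0,0,0],[0,0,0,0,0]],
])

```text
time_s: 19.9
eef_pos: [0.4505, -0.0711, 0.0896]
ee_rot: [0.779, 0.627, 0.0, -0.0]
contact_force: [0.5, 0.4, 0.5]
finger_gap: 0.0851
grasp_force: 0.0
```

```bash
python3 - <<'E'
from h import *
go((.4515,-.0716,-.026))
ims=[]
for n,(u,v,a,b) in dict(wrist=(316,220,120,90),scene=(265,210,100,75)).items():
    c=ctrl.capture(n);I=c['color'][v-b:v+b,u-a:u+a,::-1]; np.savez(n+'7',**c)
    ims.append(cv2.resize(I,(400,300),interpolation=2))
cv2.imwrite('pics/w7.png',cv2.convertScaleAbs(np.hstack(ims),alpha=1.5))
E
```

```text
t 19.9 p [ 0.4505 -0.0711  0.0896] yaw_y -12.35 gap 0.08508700299558257
(0.4515, -0.0716, -0.026) tool shift mm [ -0.4   1.1 115.6]
```

View pics/w7.png

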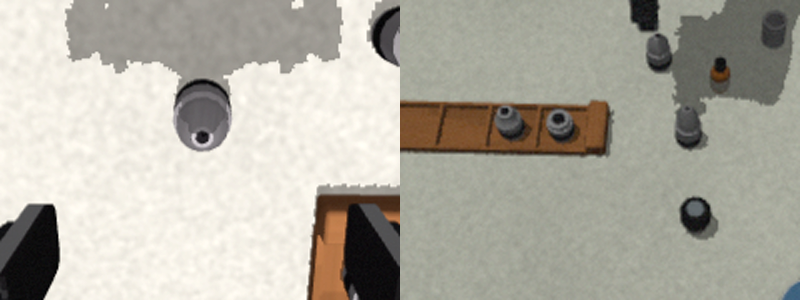

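Emit:
carry_out([
  [[0,0.001,0.05,0,0],[0,0,0.04,0,0],[0,0,0.018,0,0],[0,0,0.007,0,0],[0,0,0,0,1],[0,0,0,0,1],[0,0,0,0,1],[0,0,0,0,1]],
])

```text
time_s: 21.0
eef_pos: [0.4523, -0.0724, -0.0246]
ee_rot: [0.78, 0.626, 0.001, 0.0]
contact_force: [-1.2, 0.3, 8.1]
finger_gap: 0.0288
grasp_force: 38.9
```

Emit:
carry_out([
  [[0,0,-0.01,0,1],[0,0,-0.03,0,1],[0,0,-0.05,0,1],[0,0,-0.02,0,1],[-0.03,0.0135,0,0,1],[-0.05,0.0224,0,0,1],[-0.05,0.0224,0,0,1],[-0.05,0.0224,0,0,1],[-0.03,0.0135,0,0,1],[-0.0124,0.0055,0,0,1],[0,0,0,0,1]],
])

```text
time_s: 22.38
eef_pos: [0.5007, -0.3112, 0.0847]
ee_rot: [0.78, 0.626, -0.0, -0.0]
contact_force: [0.0, -1.3, -1.0]
finger_gap: 0.0285
grasp_force: 39.8
```

Emit:
carry_out([
  [[0,0,0.04,0,1],[0,0,0.04,0,1],[0,0,0.015,0,1],[0,0,0.006,0,1],[0,0,0.004,0,1],[0,0,0,0,1],[0,0,0,0,0.5],[0,0,0,0,0],[0,0,0,0,0],[0,0,-0.03,0,0],[0,0,-0.05,0,0],[0,0,-0.04,0,0],[0.04,0.001,0,0,0],[0.05,0.001,0,0,0],[0.05,0.001,0,0,0],[0.05,0.001,0,0,0],[0.05,0.001,0,0,0],[0.0226,0,0,0,0],[0,0,0,0,0]],
])

```text
time_s: 24.75
eef_pos: [0.563, -0.0535, 0.0994]
ee_rot: [0.779, 0.628, 0.0, -0.0]
contact_force: [-0.0, 0.9, 1.1]
finger_gap: 0.0854
grasp_force: 0.0
```

```bash
python3 - <<'E'
from h import *
go((.5625,-.055,-.026))
ims=[]
for n,(u,v,a,b) in dict(wrist=(316,220,120,90),scene=(265,210,100,75)).items():
    c=ctrl.capture(n);I=c['color'][v-b:v+b,u-a:u+a,::-1]
    ims.append(cv2.resize(I,(400,300),interpolation=2))
cv2.imwrite('pics/w8.png',cv2.convertScaleAbs(np.hstack(ims),alpha=1.5))
E
```

```text
t 24.75 p [ 0.563  -0.0535  0.0994] yaw_y -12.26 gap 0.08538561388101129
(0.5625, -0.055, -0.026) tool shift mm [ -1.7  -0.2 125.4]
```

View pics/w8.png

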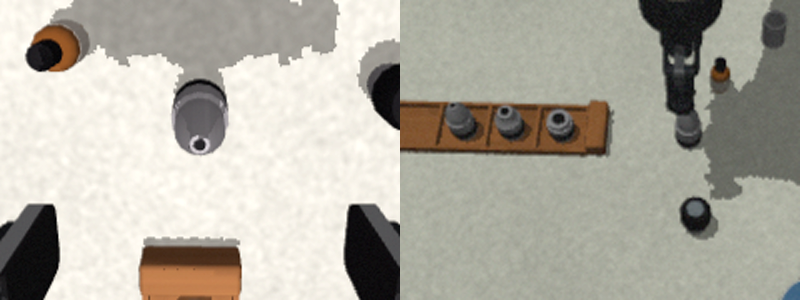

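Emit:
carry_out([
  [[-0.0015,0,0.05,0,0],[0,0,0.045,0,0],[0,0,0.02,0,0],[0,0,0.006,0,0],[0,0,0,0,1],[0,0,0,0,1],[0,0,0,0,1],[0,0,0,0,1]],
])

```text
time_s: 25.85
eef_pos: [0.5629, -0.0573, -0.0205]
ee_rot: [0.78, 0.626, 0.001, 0.0]
contact_force: [-1.9, 0.4, 5.7]
finger_gap: 0.0286
grasp_force: 39.0
```

Emit:
carry_out([
  [[0,0,-0.01,0,1],[0,0,-0.03,0,1],[0,0,-0.05,0,1],[0,0,-0.02,0,1],[-0.03,-0.0005,0,0,1],[-0.05,-0.001,0,0,1],[-0.05,-0.001,0,0,1],[-0.05,-0.001,0,0,1],[-0.05,-0.001,0,0,1],[-0.05,-0.0005,0,0,1],[-0.03,0,0,0,1],[-0.011,0,0,0,1],[0,0,0,0,1]],
])

```text
time_s: 27.48
eef_pos: [0.488, -0.3695, 0.0887]
ee_rot: [0.78, 0.626, 0.0, -0.0]
contact_force: [0.3, 0.5, -3.1]
finger_gap: 0.0282
grasp_force: 39.9
```

Emit:
carry_out([
  [[0.002,0,0.04,0,1],[0,0,0.04,0,1],[0,0,0.015,0,1],[0,0,0.006,0,1],[0,0,0.004,0,1],[0,0,0,0,1],[0,0,0,0,0.5],[0,0,0,0,0],[0,0,0,0,0],[0,0,-0.03,0,0],[0,0,-0.05,0,0],[0,0,-0.05,0,0],[0,-0.05,-0.02,0,0],[0,-0.05,0,0,0],[0,-0.03,0,0,0],[0,0,0,0,0]],
])

```text
time_s: 29.48
eef_pos: [0.3593, -0.3392, 0.1339]
ee_rot: [0.781, 0.625, 0.001, -0.0]
contact_force: [1.1, 0.2, 1.3]
finger_gap: 0.0857
grasp_force: 0.0
```

```bash
python3 - <<'E'
from h import *
c=ctrl.capture('scene'); zoom(c,150,130,420,260,'f.png',2.96)
E
```

```text
(no output)
```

View pics/f.png

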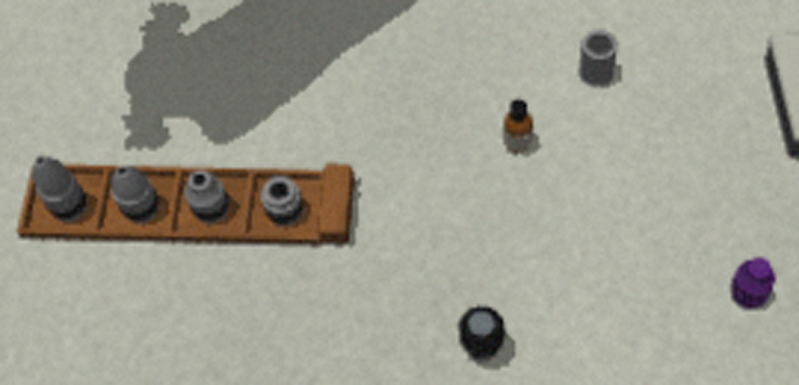

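All four objectives stand upright in their pockets, at crop pixels (60,190), (133,195), (206,195) and (281,200), running from longest to shortest towards the grip block. The eyepiece, tube and bottle have not moved.

```bash
python3 -c "
from plant import ctrl
print(ctrl.hand_in())"
```

```text
the job is handed in; nothing more can be done
None
```

The job is handed in: the four objectives stand nose up in the tray, ordered from the shortest by the grip block to the longest at the far end. The eyepiece, adapter tube and oil bottle were left standing where they were. It took about 30 s of the 96 s; the first grasp closed empty because the fingertips sit about 35 mm above the reported TCP, which I then corrected for.

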